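# Spread the heaped soap bars over the display tray

### The arm

A 7-joint arm with a two-finger parallel gripper is mounted at the origin on a cart in front of the work surface, level with it; the furniture and walls round the work are solid. World frame = base frame: x ahead of the robot, y to its left, z up, the work surface at z = 0. Lengths are in m, angles in rad, forces in N, time in s.
With the tool pointing down it reaches from about 0.4 to 0.85 m from the base axis. Payload 4.4 kg.
Tool frame: the origin (TCP) lies on the centre line of the jaws, within the pads' length; the fingertips stand 8 mm ahead of it and the grasp point (between the pads) lies 11 mm behind it; x points along the fingers, y is the direction in which the jaws open and shut, and the axes are right-handed (so a half turn about x gives the same grasp; the last joint's range is limited). The gripper opens to 94 mm and grips with 3 to 60 N. Pads are 16 mm wide; open, the fingers measure 119 mm over their backs; the gripper's body (75 mm by 177 mm) begins 78 mm behind the grasp point.
Start: joints at [1.128, 0.628, 0.038, 1.517, -0.027, 0.996, -0.02], TCP at [0.239, -0.604, 0.213] pointing down, gripper open.
Joint ranges: [-3.06, 3.06], [-0.37, 2.12], [-1.25, 1.32], [0.18, 2.47], [-1.1, 4.24], [0.23, 1.98], [-2.94, 2.94]. Speed limits (rad/s): [2.57, 2.57, 3.14, 3.14, 3.14, 3.14, 3.14].

### API

Orientations are given as a unit quaternion [x, y, z, w].
In Python, from plant import get_obs, snapshot, ticket gives the robot as it stands.
- The arm moves only by the tool servo_tool, never from a script. Its argument "rows" is a list that holds one entry, the list of rows, each a list of 6 numbers: the shift along the tool's x, y, z in mm, then the turn, a rotation vector about the tool's x, y, z in rad. A call has 1 to 10 rows; each row is the pose to reach, as a shift and turn from the pose measured when the call began, along the tool's axes at that moment; what a row does not reach only later rows make up. A row lasts 1/12 s, in which the tool goes at most 41.7 mm and 7.16 degrees, less where a joint would pass 70% of its speed; a pose out of reach is approached as far as the arm can. A call with a gripper value outside its range is refused whole. "jaw" is the opening, from 0 (shut) to 1 (fully open), set as the call begins (left out, the last holds). The fingers move at their own pace and stop on an object; "grip_force" is the grip in N (left out, the last holds). Time passes only in rows, so rows that repeat a pose let the fingers close. It gives the time, the measured TCP pose, the force and the opening at its end, in the units of the state.
- get_obs(): the state, without advancing time (a new reading comes with each control period).
- snapshot(name): name is "scene" or "side" or "wrist"; returns a dict with "frame" (420x560x3 uint8, blue, green, red), "range_z" (420x560 float32, m along the optical axis (not along the pixel's ray), 0 where there is no reading), "K" (3x3 intrinsics, pixels), "R" (3x3) and "t" (3): a world point X has camera coordinates R X + t. Camera axes: x right, y down, z forward; pixel columns grow to the right and rows downward; lengths in m; the calibration is good to about 2 mm. A picture is of the moment at which its call begins.
- ticket.sign_off(): hands the job in, once; it reports no verdict.
The state is a dict: "t": time; "joint_positions": joint angles; "joint_velocities": joint speeds; "joint_torque": joint torques, N m; "tool_pos": TCP position; "tool_rot": TCP orientation; "force": force on the tool from outside, world axes, zero at the start; "torque": the same for the moment, N m; "grip_width": finger opening in m.
Only numpy, scipy, OpenCV 4.12 (cv2) and the standard library are available. Lean on these libraries where they do the work, as an engineer would, in place of code of your own. Each camera call takes 0.05 s, during which the arm holds its last target.

### The job

The six soap bars have been tipped in a heap in the wooden display tray. Spread them into one even layer over the whole tray floor: two rows of three, one bar in the middle of each sixth of the floor, every bar flat on the floor, lengthways across the tray (roughly parallel to its short sides) and none touching another. Press gently on the bars so as not to dent them or the tray, keep them in the tray, and leave the dog figure, the cream pot and the white ball alone.

Things in the scene. Friction and masses are not known exactly. Their poses are not given: they have to be found in the camera images.
- tray: Low dark wooden display tray fixed to the table top, outside 251 x 326 mm and 36 mm high, walls 8 mm thick, inside 235 mm (its x, the short way) by 310 mm (its y, the long way) and 30 mm deep. Origin: centre of its underside; z up, floor's upper face 6 mm above it; +x towards the far long side. The heap may lie anywhere along y.
- sixth_0 (a point): Centre of one sixth of the tray floor (two rows of three), on the upper face of the floor: near row, right. The rows lie 58 mm either side of the tray's centre line, the three columns 103 mm apart along its y (right is -y). Axes as the tray's.
- sixth_1 (a point): Centre of one sixth of the tray floor (two rows of three), on the upper face of the floor: near row, middle. The rows lie 58 mm either side of the tray's centre line, the three columns 103 mm apart along its y (right is -y). Axes as the tray's.
- sixth_2 (a point): Centre of one sixth of the tray floor (two rows of three), on the upper face of the floor: near row, left. The rows lie 58 mm either side of the tray's centre line, the three columns 103 mm apart along its y (right is -y). Axes as the tray's.
- sixth_3 (a point): Centre of one sixth of the tray floor (two rows of three), on the upper face of the floor: far row, right. The rows lie 58 mm either side of the tray's centre line, the three columns 103 mm apart along its y (right is -y). Axes as the tray's.
- sixth_4 (a point): Centre of one sixth of the tray floor (two rows of three), on the upper face of the floor: far row, middle. The rows lie 58 mm either side of the tray's centre line, the three columns 103 mm apart along its y (right is -y). Axes as the tray's.
- sixth_5 (a point): Centre of one sixth of the tray floor (two rows of three), on the upper face of the floor: far row, left. The rows lie 58 mm either side of the tray's centre line, the three columns 103 mm apart along its y (right is -y). Axes as the tray's.
- bar_1: One of six like wrapped soap bars (wrapper colour does not matter), rigid, 50 mm wide (its x), 75 mm long (its y), 26 mm high (its z), 0.07 to 0.15 kg. Origin: centre of its underside. Starts flat on the tray floor, packed two by two with three others, gaps under 5 mm, lengths along the tray's x, end against the far long wall. A fingertip pressed on its top with about 9 N drags it along; if it slips, press harder (up to 20 N).
- bar_2: One of six like wrapped soap bars (wrapper colour does not matter), rigid, 50 mm wide (its x), 75 mm long (its y), 26 mm high (its z), 0.07 to 0.15 kg. Origin: centre of its underside. Starts flat on the tray floor, packed two by two with three others, gaps under 5 mm, lengths along the tray's x, end against the far long wall. Bars and tray are rigid: feel for the contact.
- bar_3: One of six like wrapped soap bars (wrapper colour does not matter), rigid, 50 mm wide (its x), 75 mm long (its y), 26 mm high (its z), 0.07 to 0.15 kg. Origin: centre of its underside. Starts flat on the tray floor, packed two by two with three others, gaps under 5 mm, lengths along the tray's x. Dragged like bar_1.
- bar_4: One of six like wrapped soap bars (wrapper colour does not matter), rigid, 50 mm wide (its x), 75 mm long (its y), 26 mm high (its z), 0.07 to 0.15 kg. Origin: centre of its underside. Starts flat on the tray floor, packed two by two with three others, gaps under 5 mm, lengths along the tray's x. It slides more easily on the tray than under a fingertip.
- bar_5: One of six like wrapped soap bars (wrapper colour does not matter), rigid, 50 mm wide (its x), 75 mm long (its y), 26 mm high (its z), 0.07 to 0.15 kg. Origin: centre of its underside. Starts flat on top of the four bars that lie on the floor. Turned up to 0.25 rad against the tray.
- bar_6: One of six like wrapped soap bars (wrapper colour does not matter), rigid, 50 mm wide (its x), 75 mm long (its y), 26 mm high (its z), 0.07 to 0.15 kg. Origin: centre of its underside. Starts flat on top of the four bars that lie on the floor. Turned up to 0.25 rad against the tray.
- dog: Black dog figure, 59 x 35 mm and 66 mm high, standing loose on the table outside the tray; to be left alone. Origin: centre of its underside.
- pot: Round cream pot, 90 mm across, 32 mm high, behind the table lamp. The lamp (not listed, fixed: foot, stem and big shade) stands right of the tray about x 0.47, y -0.24; pass it on the robot's side, x 0.36 or less, standing loose on the table outside the tray; to be left alone. Origin: centre of its underside.
- ball: White blossom ball, 61 mm across, 65 mm high, standing loose on the table outside the tray; to be left alone. Origin: centre of its underside.

How it is judged:
At the end, for the whole second after the job is handed in: A bar's centre lies within 25 mm of the centre of each sixth of the tray floor; all six bars lie flat on the floor (either broad face up), their lengths within 0.35 rad (20 degrees) of the tray's short direction, at rest and not touching one another (horizontal distance between any of bar_1, bar_2, bar_3, bar_4, bar_5, bar_6 and sixth_0 below 0.025 m and horizontal distance between any of bar_1, bar_2, bar_3, bar_4, bar_5, bar_6 and sixth_1 below 0.025 m and horizontal distance between any of bar_1, bar_2, bar_3, bar_4, bar_5, bar_6 and sixth_2 below 0.025 m and horizontal distance between any of bar_1, bar_2, bar_3, bar_4, bar_5, bar_6 and sixth_3 below 0.025 m and horizontal distance between any of bar_1, bar_2, bar_3, bar_4, bar_5, bar_6 and sixth_4 below 0.025 m and horizontal distance between any of bar_1, bar_2, bar_3, bar_4, bar_5, bar_6 and sixth_5 below 0.025 m and ((angle between bar_1's own z axis and vertical below 0.1 rad and z of bar_1 in the frame of tray below 0.011 m) or (angle between bar_1's own z axis and vertical above 3.04 rad and z of bar_1 in the frame of tray below 0.037 m)) and angle between the y axis of each of bar_1, bar_2, bar_3, bar_4, bar_5, bar_6 and the x axis of tray, either way round below 0.35 rad and linear speed of each of bar_1, bar_2, bar_3, bar_4, bar_5, bar_6 below 0.02 m/s and contact force between bar_1 and bar_2 below 0.02 N and contact force between each of bar_1, bar_2 and bar_3 below 0.02 N and contact force between each of bar_1, bar_2, bar_3 and bar_4 below 0.02 N and contact force between each of bar_1, bar_2, bar_3, bar_4 and bar_5 below 0.02 N and contact force between each of bar_1, bar_2, bar_3, bar_4, bar_5 and bar_6 below 0.02 N and ((angle between bar_2's own z axis and vertical below 0.1 rad and z of bar_2 in the frame of tray below 0.011 m) or (angle between bar_2's own z axis and vertical above 3.04 rad and z of bar_2 in the frame of tray below 0.037 m)) and ((angle between bar_3's own z axis and vertical below 0.1 rad and z of bar_3 in the frame of tray below 0.011 m) or (angle between bar_3's own z axis and vertical above 3.04 rad and z of bar_3 in the frame of tray below 0.037 m)) and ((angle between bar_4's own z axis and vertical below 0.1 rad and z of bar_4 in the frame of tray below 0.011 m) or (angle between bar_4's own z axis and vertical above 3.04 rad and z of bar_4 in the frame of tray below 0.037 m)) and ((angle between bar_5's own z axis and vertical below 0.1 rad and z of bar_5 in the frame of tray below 0.011 m) or (angle between bar_5's own z axis and vertical above 3.04 rad and z of bar_5 in the frame of tray below 0.037 m)) and ((angle between bar_6's own z axis and vertical below 0.1 rad and z of bar_6 in the frame of tray below 0.011 m) or (angle between bar_6's own z axis and vertical above 3.04 rad and z of bar_6 in the frame of tray below 0.037 m))).
It fails at once if a bar is pressed on the tray with more than 45 N (contact force between any of bar_1, bar_2, bar_3, bar_4, bar_5, bar_6 and tray above 45 N).
It fails at once if a bar leaves the tray (horizontal distance between any of bar_1, bar_2, bar_3, bar_4, bar_5, bar_6 and tray above 0.2 m).
It fails at once if a bystander is moved by more than 20 mm (distance of any of dog, pot, ball from where it was at the start of the episode above 0.02 m).
It also fails if it takes over 67 s, if anything falls off the work surface, if the arm or the gripper's body presses on something with over 40 N, if the wrist force passes 120 N, or if a joint passes its speed limit or range.

## Working session

There is one attempt and no reset: what is moved stays moved. The work goes in short steps, Python scripts to look and compute and a tool call to move; the robot and the scene stay as the last step left them, time stands still between calls to the robot, and variables do not carry over. Pictures are saved under pics/ and viewed, and the job is handed in when it is done.

Besides the shell and the picture viewer there is one more tool, called after "Request:" by a JSON object that holds its "fn" and its "kwargs". servo_tool: Moves the arm, as the interface text tells. Its arguments: {"type":"object","properties":{"rows":{"type":"array","items":{"type":"array","items":{"type":"array","items":{"type":"number"}}}},"jaw":{"type":"number"},"grip_force":{"type":"number"}},"required":["rows"]}

```bash
ls; mkdir -p pics
python3 - <<'E'
from plant import get_obs, snapshot
import cv2
o=get_obs(); print({k:(o[k]) for k in o})
for n in ["scene","side","wrist"]:
    s=snapshot(n); cv2.imwrite(f"pics/{n}0.png",s["frame"]); print(n,s["K"],s["R"],s["t"])
E
```

```text
pics
{'t': 0.0, 'joint_positions': array([ 1.12820417,  0.62930642,  0.03845805,  1.51831631, -0.02702052,
        0.99628649, -0.01995896]), 'joint_velocities': array([-0.00017634, -0.00126394,  0.00045037,  0.00059497,  0.00046579,
        0.00028386,  0.00048925]), 'joint_torque': array([ 2.14517117e-04, -5.49733078e+01,  1.14331350e+00, -1.86634952e+01,
       -5.23568387e-02,  2.36220559e-02,  1.33571493e-04]), 'tool_pos': array([ 0.23895762, -0.60381568,  0.21259666]), 'tool_rot': array([-0.6944702 , -0.13305939,  0.69471716, -0.13181202]), 'force': array([0.06042643, 0.91656621, 0.27391327]), 'torque': array([ 0.00157673,  0.0475288 , -0.03334344]), 'grip_width': 0.09406804741472041}
scene [[515.88877224   0.         278.29341315]
 [  0.         515.88877224 206.24846577]
 [  0.           0.           1.        ]] [[-0.24713397 -0.96893616 -0.00935536]
 [-0.56717272  0.15247601 -0.80936159]
 [ 0.78564617 -0.19471464 -0.58723615]] [0.25484079 0.33207409 0.8323241 ]
side [[473.15460845   0.         281.63519426]
 [  0.         473.15460845 212.41314493]
 [  0.           0.           1.        ]] [[-0.33649005  0.94167899 -0.00388857]
 [ 0.83429322  0.29619775 -0.46499648]
 [-0.43672563 -0.15971089 -0.88530399]] [ 0.08108291 -0.46774587  1.68862309]
wrist [[370.1858362    0.         280.23905933]
 [  0.         370.1858362  210.26901536]
 [  0.           0.           1.        ]] [[ 0.3681907  -0.92974723 -0.00238881]
 [-0.89281272 -0.35427888  0.27815809]
 [-0.25946302 -0.10028246 -0.96053234]] [-0.64987117 -0.03006175  0.39327869]
```

View pics/scene0.png

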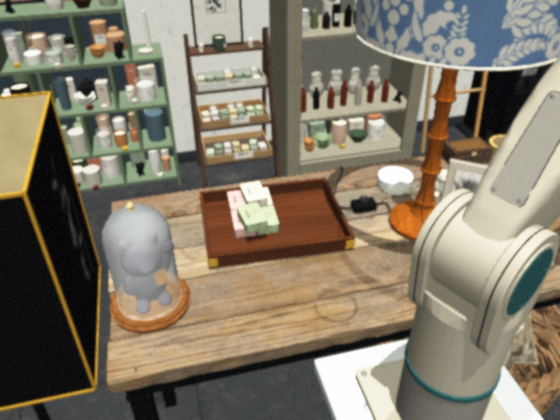

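View pics/side0.png

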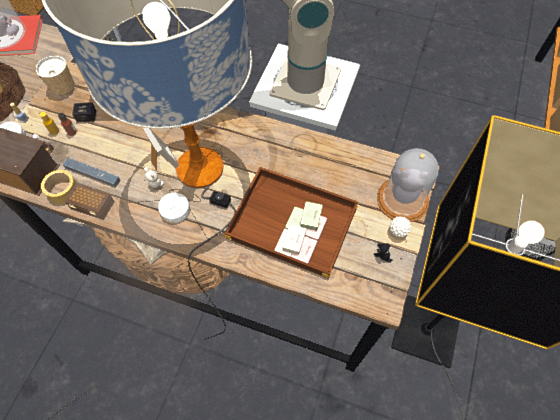

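View pics/wrist0.png

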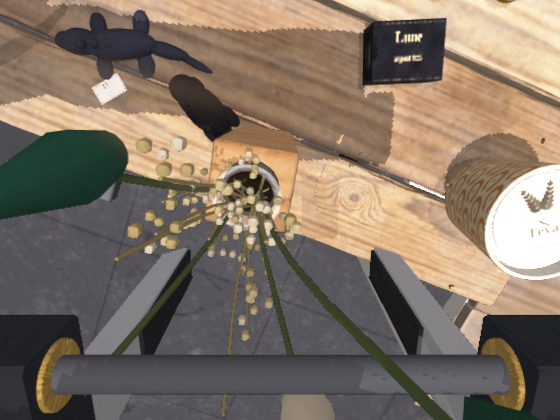

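```bash
cat > h.py <<'E'
import numpy as np, cv2
from plant import get_obs, snapshot
def cloud(s):
    d=s["range_z"]; v,u=np.mgrid[:d.shape[0],:d.shape[1]]
    K=s["K"]; c=np.stack([(u-K[0,2])/K[0,0]*d,(v-K[1,2])/K[1,1]*d,d],-1)
    X=(c-s["t"])@s["R"]; X[d<=0]=np.nan
    return X
def topdown(s,x0=.30,x1=.80,y0=-.25,y1=.35,ppm=1000,plane=None):
    "orthographic: colour seen of plane z=plane"
    H,W=int((x1-x0)*ppm),int((y1-y0)*ppm)
    r,c=np.mgrid[:H,:W]; X=x1-r/ppm; Y=y1-c/ppm
    P=np.stack([X,Y,np.full_like(X,plane)],-1)@s["R"].T+s["t"]
    mx=(P[...,0]/P[...,2]*s["K"][0,0]+s["K"][0,2]).astype(np.float32)
    my=(P[...,1]/P[...,2]*s["K"][1,1]+s["K"][1,2]).astype(np.float32)
    return cv2.remap(s["frame"],mx,my,cv2.INTER_LINEAR)
E
python3 - <<'E'
from h import *
for n in ["scene","side"]:
    s=snapshot(n)
    print(n,"cam",-s["R"].T@s["t"])
    X=cloud(s)
    for z in (.036,.032,.058):
        cv2.imwrite(f"pics/td_{n}_{int(z*1000)}.png",topdown(s,plane=z))
    m=(X[...,2]>.045)&(X[...,2]<.08)&(X[...,0]>.4)&(X[...,0]<.8)&(X[...,1]>-.15)&(X[...,1]<.25)
    if m.any(): print(np.nanpercentile(X[m],[2,50,98],axis=0))
    m=(abs(X[...,2]-.036)<.006)&(X[...,0]>.35)&(X[...,0]<.8)&(X[...,1]>-.3)&(X[...,1]<.3)
    print(m.sum(),np.nanpercentile(X[m],[0.5,50,99.5],axis=0))
    f=X[...,2]; im=np.clip((np.nan_to_num(f)+.02)*2000,0,255).astype(np.uint8)
    cv2.imwrite(f"pics/z_{n}.png",im)
E
```

```text
scene cam [-0.40258906  0.35835682  0.75992294]
[[0.48902262 0.14514364 0.04659125]
 [0.55690059 0.18148315 0.05694743]
 [0.6486521  0.21593025 0.06003232]]
2697 [[ 0.41123114 -0.29191034  0.03005265]
 [ 0.55998578  0.10999415  0.03307634]
 [ 0.67537094  0.29928705  0.04146321]]
side cam [1.15498578 0.3318827  1.27775987]
[[0.49466716 0.14801155 0.04816881]
 [0.5837416  0.18279875 0.05717453]
 [0.65424178 0.2177406  0.0621991 ]]
2427 [[ 0.41565314 -0.29158354  0.03002749]
 [ 0.59940244  0.09167829  0.03352238]
 [ 0.67860921  0.29942501  0.04127128]]
```

View pics/td_side_36.png

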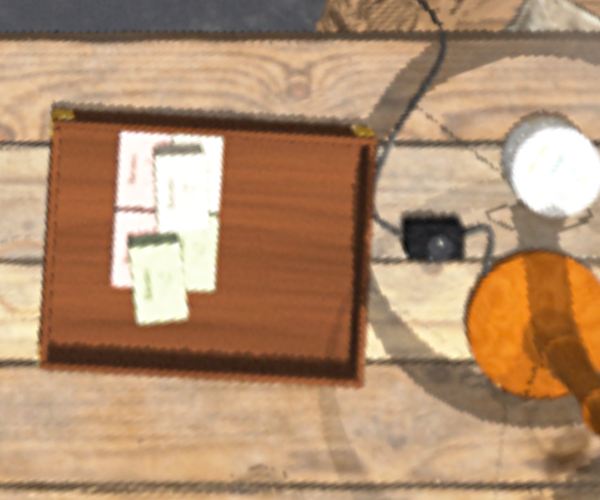

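View pics/td_scene_58.png

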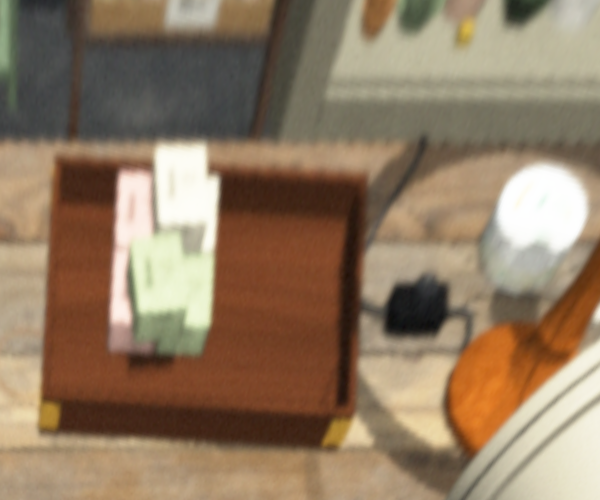

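Run:
```python
from h import *
from scipy.spatial.transform import Rotation as Ro
o=get_obs(); print(np.round(Ro.from_quat(o["tool_rot"]).as_matrix(),3))
s=snapshot("side")
im=topdown(s,plane=.036)
hsv=cv2.cvtColor(im,cv2.COLOR_BGR2HSV)
# tray mask: dark brown
m=((hsv[...,1]>110)&(hsv[...,2]<150)).astype(np.uint8)*255
m[:, 385:]=0
m=cv2.morphologyEx(m,cv2.MORPH_CLOSE,np.ones((9,9)));m=cv2.morphologyEx(m,cv2.MORPH_OPEN,np.ones((9,9)))
c=max(cv2.findContours(m,0,2)[0],key=cv2.contourArea); print(cv2.minAreaRect(c))
cv2.imwrite("pics/tmask.png",m)
for z in (.032,.058):
    cv2.imwrite(f"pics/crop{int(z*1000)}.png",cv2.resize(topdown(s,.40,.70,-.03,.33,2000,z),None,fx=1.1,fy=1.0))
# obstacles
for n in ["side","scene"]:
    s=snapshot(n);X=cloud(s).reshape(-1,3);X=X[~np.isnan(X[:,0])]
    sh=X[(X[:,2]>.2)&(X[:,2]<.8)&(abs(X[:,0]-.47)<.3)&(abs(X[:,1]+.24)<.25)]
    print(n,"shade",len(sh)); 
    for z in np.arange(.2,.75,.05):
        q=sh[abs(sh[:,2]-z)<.025]
        if len(q)>5: print(round(z,2),len(q),q[:,:2].min(0),q[:,:2].max(0))
w=snapshot("wrist");X=cloud(w)
for u,v in [(250,200),(50,180),(245,150),(235,380),(280,330),(330,340),(160,150),(500,200),(245,290),(380,380)]:
    print(u,v,X[v,u])
```

```text
[[-0.     0.368 -0.93 ]
 [ 0.001 -0.93  -0.368]
 [-1.    -0.001 -0.   ]]
((207.51828002929688, 247.00103759765625), (326.7657775878906, 261.31744384765625), 3.2432925701141357)
side shade 19296
0.2 62 [ 0.45453636 -0.21180321] [ 0.47798703 -0.18498902]
0.25 31 [ 0.46310557 -0.20297299] [ 0.48447033 -0.17928032]
0.45 2006 [ 0.26611886 -0.3948348 ] [ 0.65568463 -0.00781505]
0.5 3798 [ 0.26551201 -0.3963973 ] [ 0.65408128 -0.00915756]
0.55 3744 [ 0.38564858 -0.39679801] [ 0.65425582 -0.00887487]
0.6 4313 [ 0.38583368 -0.39464318] [ 0.6532105  -0.00924992]
0.65 3934 [ 0.40457099 -0.38254263] [ 0.65364437 -0.00946641]
0.7 1408 [ 0.46545557 -0.3460533 ] [ 0.65578632 -0.00887065]
scene shade 14550
0.2 163 [ 0.44060288 -0.21838929] [ 0.46864137 -0.18580699]
0.25 406 [ 0.43520323 -0.22354861] [ 0.47460423 -0.18154269]
0.3 369 [ 0.43600369 -0.22383319] [ 0.47482571 -0.18235495]
0.35 467 [ 0.43803918 -0.22059959] [ 0.46940848 -0.18282465]
0.4 93 [ 0.44154246 -0.21471325] [ 0.46574556 -0.18790857]
0.45 2891 [ 0.26336055 -0.28984249] [ 0.54528144 -0.00977274]
0.5 6502 [ 0.26428606 -0.28058689] [ 0.5313793  -0.01165284]
0.55 3659 [ 0.26439876 -0.25587611] [ 0.45210658 -0.0128705 ]
250 200 [ 0.27684089 -0.57791399  0.24702026]
50 180 [ 0.28831485 -0.5436744   0.32307078]
245 150 [ 0.28210581 -0.56592069  0.16555871]
235 380 [ 0.25962984 -0.58722969  0.32109869]
280 330 [ 0.24318788 -0.60371885  0.27184387]
330 340 [-0.43258754 -1.07698676 -0.84939678]
160 150 [ 0.28898016 -0.5473436   0.27489851]
500 200 [ 0.3097619  -0.77381256  0.08697404]
245 290 [-0.35036089 -0.6976564  -0.84607506]
380 380 [ 0.27059699 -0.61539906  0.32086644]
```

View pics/tmask.png

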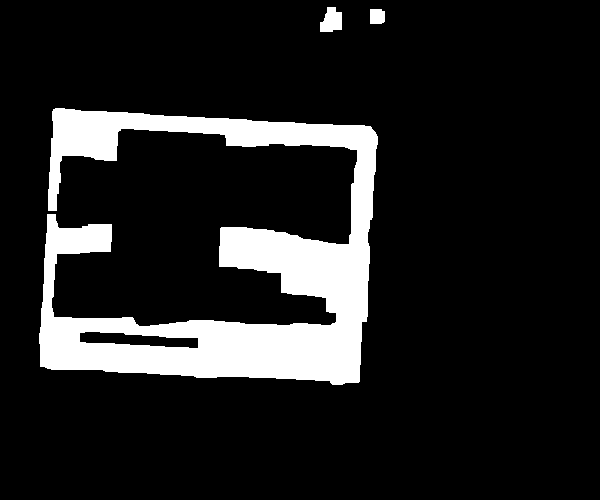

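View pics/crop58.png

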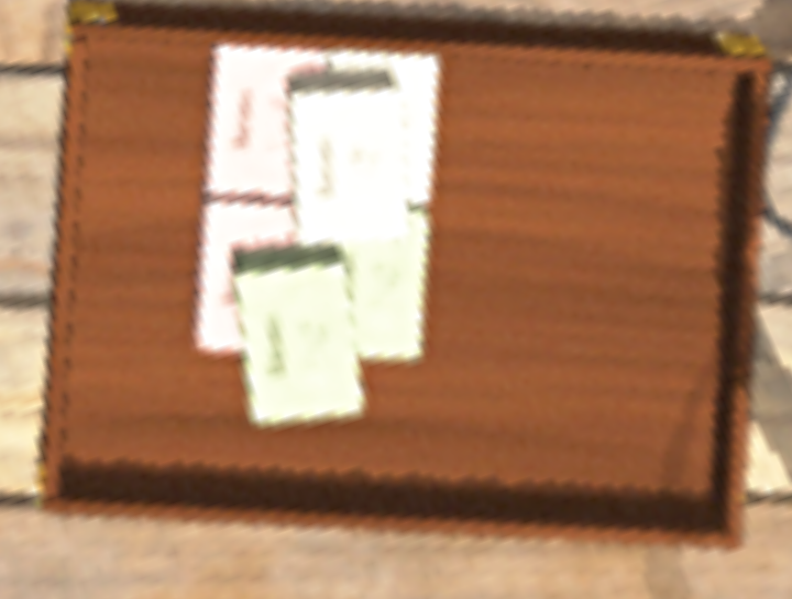

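View pics/crop32.png

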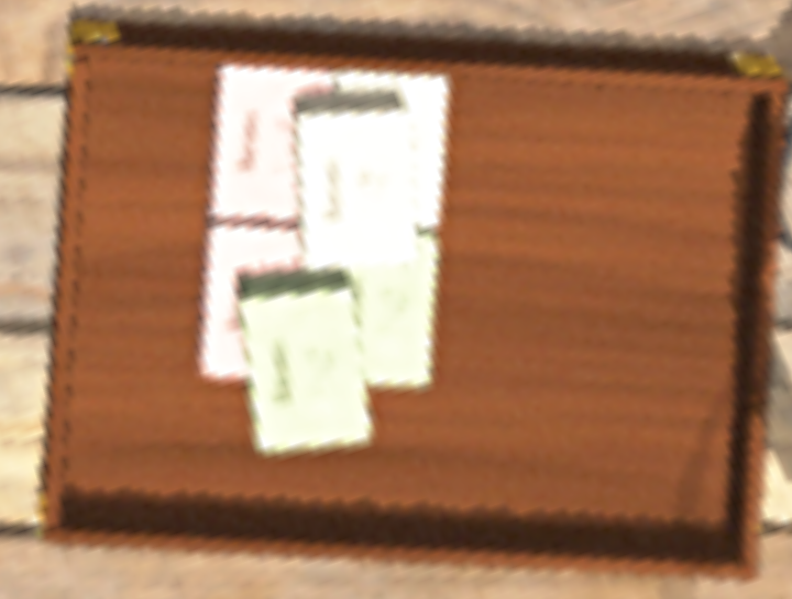

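Run:
```python
from h import *
P=[]
for n in ["side","scene","wrist"]:
    s=snapshot(n);print(n,-s["R"].T@s["t"])
    X=cloud(s).reshape(-1,3);X=X[~np.isnan(X[:,0])]
    q=X[(X[:,0]>0.0)&(X[:,0]<.5)&(X[:,1]>-.75)&(X[:,1]<.05)&(X[:,2]>-.3)]
    print(n,"max height per cell (cm), rows x 0..0.45, cols y -.75..0 ; step .05")
    for i in range(10):
        r=[]
        for j in range(16):
            c=q[(q[:,0]//.05==i)&((q[:,1]+.75)//.05==j)]
            r.append(f"{100*np.percentile(c[:,2],98):4.0f}" if len(c)>3 else "   .")
        print(f"{i*.05:.2f}"," ".join(r))
```

```text
side [1.15498578 0.3318827  1.27775987]
side max height per cell (cm), rows x 0..0.45, cols y -.75..0 ; step .05
0.00    .    .    .    .    .    .    .    .    .    .    .    0    1   28   28   38
0.05    .    .    .    .    .    .    .    .    .    .    .    0    1   37   38   38
0.10    .    .    .    .    .    .    .    .    .    .    .    0    0    1    1    1
0.15    .    .    .    .    .    .    .    .    .    .    0    0    0    0    0    0
0.20    .    .    .   25   26    .    .    .    .    .    0    0    0    1    1    1
0.25    0    .    .   26   27    .    .    .   48   48   48   50   52    1    0    0
0.30    0    0    0    .    .    .    .   50   50    0    1    0    0    0    1    1
0.35    0    4    4    0    0    0    0   52    0    0    2    2    0    0   61    1
0.40    0    4    4    0    0    0    0   56    9    3   61   61    3    0   65    4
0.45    9    9    5    0    0    0    0   59   13   61   61   62   61    0   69    1
scene [-0.40258906  0.35835682  0.75992294]
scene max height per cell (cm), rows x 0..0.45, cols y -.75..0 ; step .05
0.00    .    .    .
[... 1098 characters left out ...]
  -29    .    .    .
0.10    .    .    .    .    .    .    .    .    .    .    .    .    .    .    .    .
0.15    0    0    0    .    0    0    0    0    0    .    .    .    .    .    .    .
0.20    0   27   31   33   33    0    0    0    0    .    .    .    .    .    .    .
0.25    0   31   34   32   33    4    2    3    0    0    .    .    .    .    .    .
0.30    0    0    0    0    0    3    2    2    0    0    .    .    .    .    .    .
0.35    0    4    4    0    0    0    0    .    .    .    .    .    .    .    .    .
0.40    0    4    4    0    0    .    .    .    .    .    .    .    .    .    .    .
0.45    1    0    .    .    .    .    .    .    .    .    .    .    .    .    .    .
```

Request:
{"fn": "servo_tool", "kwargs": {"rows": [[[0,0,40,0,0,0],[0,0,80,0,0,0],[0,0,120,0,0,0],[0,-40,120,0,0,0],[0,-80,120,0,0,0],[0,-120,120,0,0,0],[0,-160,120,0,0,0],[0,-200,120,0,0,0],[0,-220,120,0,0,0]]], "jaw": 0.7}}

```text
t: 1.35
tool_pos: [0.0447, -0.4389, 0.2134]
tool_rot: [-0.695, -0.133, 0.695, -0.131]
force: [-0.8, 0.5, 0.7]
grip_width: 0.0655
```

```bash
cat >> h.py <<'E'
from scipy.spatial.transform import Rotation as Ro
def to(x,y,z,yaw=None,o=None):
    """shift(mm)+turn to world TCP pos and yaw of tool y axis (tool x down)"""
    o=o or get_obs(); R=Ro.from_quat(o["tool_rot"]).as_matrix()
    d=R.T@(np.array([x,y,z])-o["tool_pos"])*1000
    rv=np.zeros(3)
    if yaw is not None:
        ya=np.array([np.cos(yaw),np.sin(yaw),0]); xa=np.array([0,0,-1.]); T=np.stack([xa,ya,np.cross(xa,ya)],1)
        rv=Ro.from_matrix(R.T@T).as_rotvec()
    return np.round(d,0),np.round(rv,3)
E
python3 - <<'E'
from h import *
cv2.imwrite("pics/s1.png",snapshot("scene")["frame"])
cv2.imwrite("pics/w1.png",snapshot("wrist")["frame"])
o=get_obs();print(o["joint_positions"])
for p in [(.12,-.40,.14,-.3),(.22,-.35,.09,.0),(.31,-.27,.09,.5),(.345,-.2,.09,.7),(.38,-.10,.10,1.1),(.42,.0,.15,1.5)]: print(p,to(*p,o=o))
E
```

```text
[ 1.37761696  0.33747486  0.03646726  2.06521277 -0.01746647  0.74173978
  0.22894645]
(0.12, -0.4, 0.14, -0.3) (array([ 74., -10., -85.]), array([-0.896, -0.001,  0.002]))
(0.22, -0.35, 0.09, 0.0) (array([ 124.,  -20., -196.]), array([-1.196, -0.002,  0.002]))
(0.31, -0.27, 0.09, 0.5) (array([ 124.,  -61., -309.]), array([-1.696, -0.002,  0.002]))
(0.345, -0.2, 0.09, 0.7) (array([ 124., -113., -367.]), array([-1.896e+00, -3.000e-03,  1.000e-03]))
(0.38, -0.1, 0.1, 1.1) (array([ 114., -194., -436.]), array([-2.296e+00, -3.000e-03,  1.000e-03]))
(0.42, 0.0, 0.15, 1.5) (array([  65., -272., -510.]), array([-2.696, -0.004,  0.   ]))
```

View pics/s1.png

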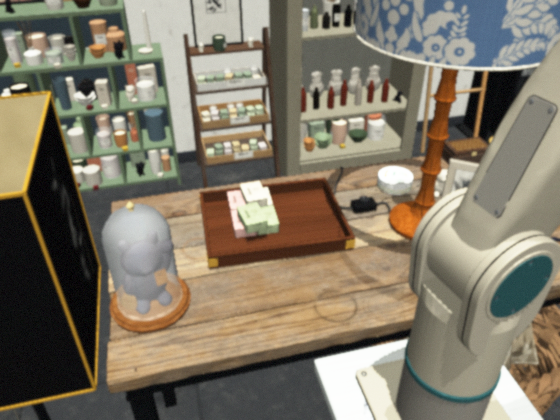

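View pics/w1.png

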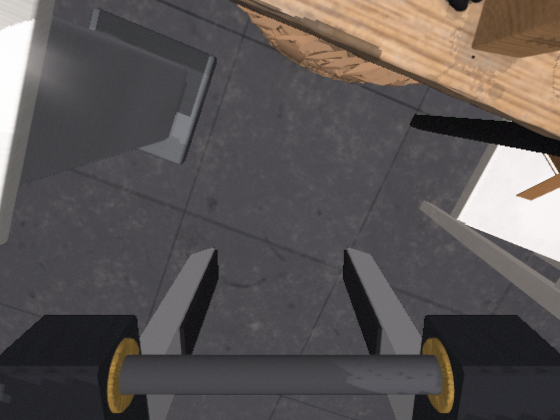

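Request:
{"fn": "servo_tool", "kwargs": {"rows": [[[20,-3,-20,-0.12,0,0],[40,-6,-45,-0.24,0,0],[60,-10,-75,-0.36,0,0],[80,-12,-100,-0.48,0,0],[100,-14,-130,-0.6,0,0],[110,-16,-150,-0.72,0,0],[120,-20,-170,-0.84,0,0],[124,-20,-185,-0.96,0,0],[124,-20,-196,-1.08,0,0],[124,-20,-196,-1.2,0,0]]]}}

```text
t: 2.28
tool_pos: [0.224, -0.3498, 0.0896]
tool_rot: [0.497, 0.503, -0.495, 0.504]
force: [0.7, 0.2, 0.4]
grip_width: 0.0659
```

Run:
```python
from h import *
o=get_obs();print(o["joint_positions"],o["force"],o["tool_pos"])
cv2.imwrite("pics/s2.png",snapshot("scene")["frame"])
cv2.imwrite("pics/sd2.png",snapshot("side")["frame"])
for p in [(.29,-.29,.09,.4),(.335,-.2,.09,.7),(.365,-.10,.09,1.1),(.40,.0,.12,1.5)]: print(p,to(*p,o=o))
```

```text
[ 1.10267899  0.54250924 -0.23415754  2.25657903  0.32728299  0.37278786
  0.60915627] [0.71619585 0.19875495 0.44567494] [ 0.22398713 -0.3498439   0.08957836]
(0.29, -0.29, 0.09, 0.4) (array([ -0.,  67., -59.]), array([-0.386, -0.001, -0.002]))
(0.335, -0.2, 0.09, 0.7) (array([   0.,  113., -148.]), array([-0.686, -0.001, -0.003]))
(0.365, -0.1, 0.09, 1.1) (array([   0.,  145., -248.]), array([-1.086, -0.   , -0.003]))
(0.4, 0.0, 0.12, 1.5) (array([ -29.,  181., -347.]), array([-1.486,  0.   , -0.003]))
```

View pics/s2.png

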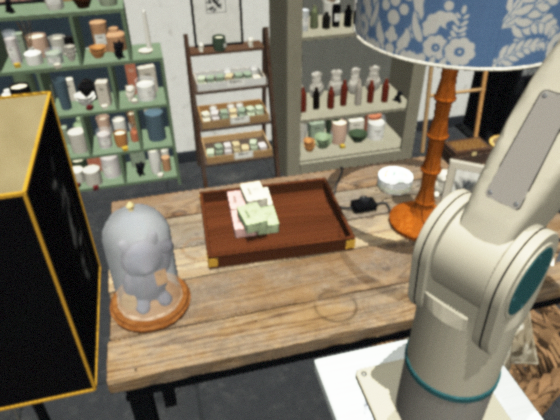

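View pics/sd2.png

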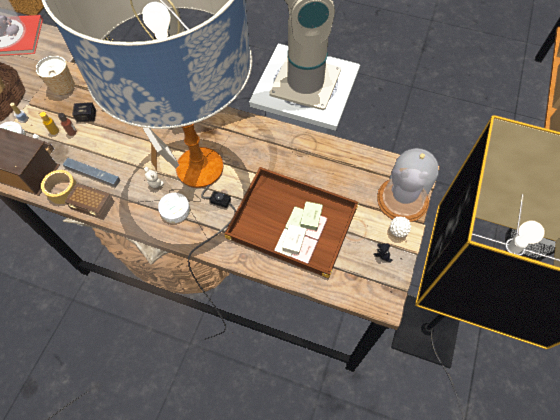

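Request:
{"fn": "servo_tool", "kwargs": {"rows": [[[0,20,-20,-0.12,0,0],[0,45,-40,-0.24,0,0],[0,70,-60,-0.36,0,0],[0,90,-85,-0.45,0,0],[0,110,-110,-0.55,0,0]]]}}

```text
t: 2.8
tool_pos: [0.3328, -0.2397, 0.0901]
tool_rot: [0.345, 0.617, -0.343, 0.618]
force: [1.4, -0.7, 0.0]
grip_width: 0.066
```

Run:
```python
from h import *
o=get_obs();print(o["joint_positions"],o["force"],o["tool_pos"])
cv2.imwrite("pics/s3.png",snapshot("scene")["frame"])
cv2.imwrite("pics/w3.png",snapshot("wrist")["frame"])
for p in [(.35,-.2,.09,.7),(.37,-.10,.09,1.1),(.40,.0,.12,1.5)]: print(p,to(*p,o=o))
```

```text
[ 0.7914238   0.54509612 -0.32858037  2.26914794  0.45446695  0.3857275
  0.63770045] [ 1.367611   -0.69906167  0.02280159] [ 0.33279192 -0.23967566  0.09010859]
(0.35, -0.2, 0.09, 0.7) (array([  0.,  36., -25.]), array([-0.145,  0.   , -0.003]))
(0.37, -0.1, 0.09, 1.1) (array([  0., 105., -99.]), array([-0.545,  0.001, -0.003]))
(0.4, 0.0, 0.12, 1.5) (array([ -29.,  183., -168.]), array([-0.945,  0.002, -0.002]))
```

View pics/s3.png

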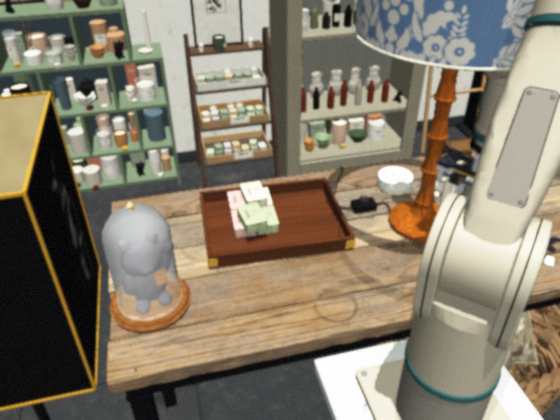

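Request:
{"fn": "servo_tool", "kwargs": {"rows": [[[0,20,-18,-0.12,0,0],[0,42,-38,-0.24,0,0],[0,65,-60,-0.34,0,0],[0,85,-80,-0.44,0,0],[0,105,-99,-0.55,0,0],[-8,130,-120,-0.66,0,0],[-20,155,-145,-0.77,0,0],[-29,183,-168,-0.88,0,0],[-29,183,-168,-0.95,0,0]]]}}

```text
t: 3.65
tool_pos: [0.4057, 0.0093, 0.1225]
tool_rot: [0.021, 0.702, -0.015, 0.712]
force: [0.3, 0.1, 0.2]
grip_width: 0.0658
```

```bash
cat >> h.py <<'E'
TC=np.array([.553,.1425]); PSI=-.058   # tray centre, yaw (refine)
def tray2w(tx,ty):
    c,s=np.cos(PSI),np.sin(PSI); return TC+np.array([c*tx-s*ty,s*tx+c*ty])
def w2tray(x,y):
    c,s=np.cos(PSI),np.sin(PSI); d=np.array([x,y])-TC; return np.array([c*d[0]+s*d[1],-s*d[0]+c*d[1]])
E
python3 - <<'E'
from h import *
o=get_obs();print(o["joint_positions"],o["force"],o["tool_pos"])
cv2.imwrite("pics/s4.png",snapshot("scene")["frame"])
s=snapshot("side")
im=topdown(s,.40,.70,-.03,.33,2000,.032)
cv2.imwrite("pics/a32.png",im)
im=topdown(s,.40,.70,-.03,.33,2000,.058)
cv2.imwrite("pics/a58.png",im)
# top bars via height
X=cloud(s); m=(abs(X[...,2]-.058)<.006)&(X[...,0]>.45)&(X[...,0]<.7)&(X[...,1]>.1)&(X[...,1]<.25)
im=cv2.morphologyEx(m.astype(np.uint8),cv2.MORPH_OPEN,np.ones((2,2)))
n,l=cv2.connectedComponents(im)
for i in range(1,n):
    p=X[l==i][:,:2].astype(np.float32)
    if len(p)>60:
        r=cv2.minAreaRect(p*1000); print(len(p),r, cv2.boxPoints(r).round().tolist())
E
```

```text
[ 0.35196434  0.50864478 -0.60938978  2.25882357  0.59035347  0.51359745
  0.79992113] [0.32857393 0.13295841 0.23769161] [0.40571415 0.0093119  0.12249802]
394 ((518.0443115234375, 195.4189453125), (97.34481811523438, 47.59423828125), 8.882818222045898) [[466.0, 211.0], [474.0, 164.0], [570.0, 179.0], [562.0, 226.0]]
425 ((614.212646484375, 172.99620056152344), (84.10273742675781, 46.626468658447266), 3.7880136966705322) [[571.0, 193.0], [574.0, 147.0], [658.0, 153.0], [655.0, 199.0]]
```

View pics/a58.png

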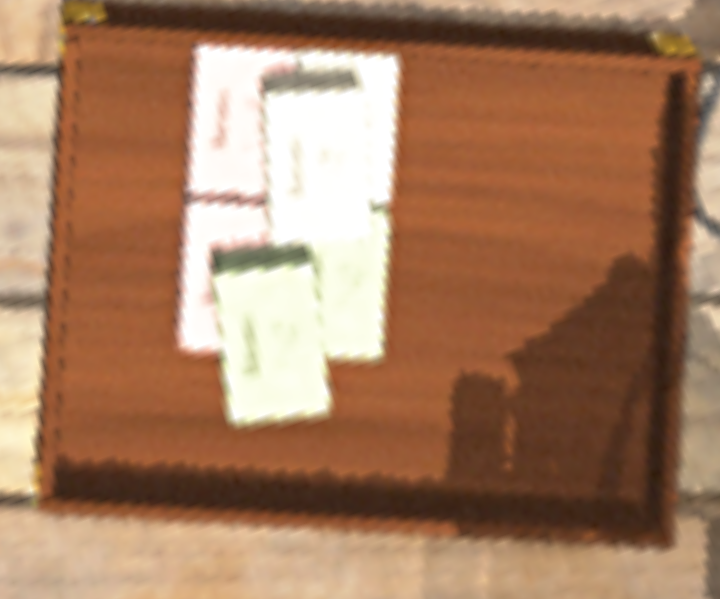

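View pics/s4.png

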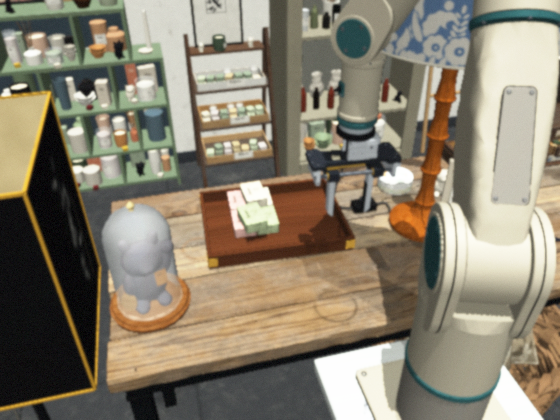

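Run:
```python
from h import *
from math import pi
o=get_obs()
for p in [(.528,.193,.11,pi/2+.11),(.528,.193,.046,pi/2+.11)]: print(p,to(*p,o=o))
for i,(a,b) in enumerate([(-.058,-.103),(-.058,0),(-.058,.103),(.058,-.103),(.058,0),(.058,.103)]): print(i,tray2w(a,b))
s=snapshot("scene")
cv2.imwrite("pics/b58.png",topdown(s,.40,.70,-.03,.33,2000,.058))
```

```text
(0.528, 0.193, 0.11, 1.6807963267948967) (array([ 12., 197., 114.]), array([-0.171,  0.007, -0.003]))
(0.528, 0.193, 0.046, 1.6807963267948967) (array([ 76., 197., 114.]), array([-0.171,  0.007, -0.003]))
0 [0.48912688 0.04303531]
1 [0.49509753 0.14586211]
2 [0.50106818 0.24868892]
3 [0.60493182 0.03631108]
4 [0.61090247 0.13913789]
5 [0.61687312 0.24196469]
```

View pics/b58.png

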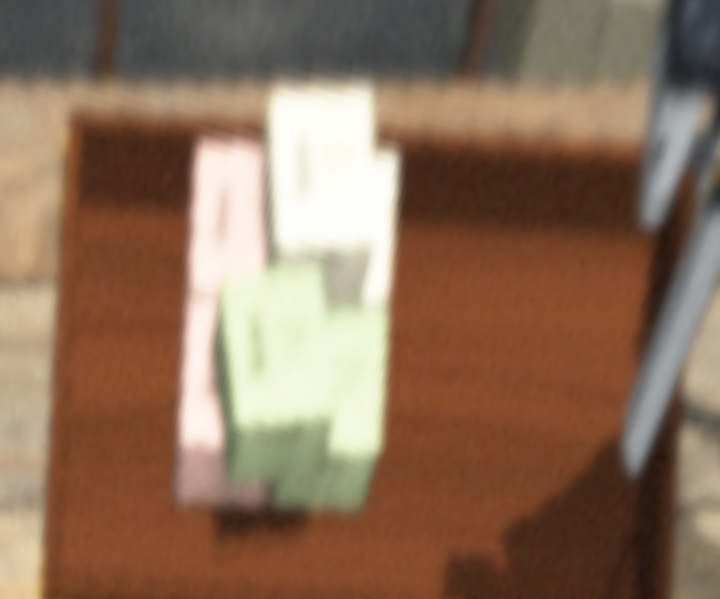

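Request:
{"fn": "servo_tool", "kwargs": {"rows": [[[6,40,23,-0.05,0,0],[12,80,46,-0.1,0,0],[12,120,69,-0.14,0,0],[12,160,92,-0.17,0,0],[12,197,114,-0.17,0,0],[12,197,114,-0.17,0.007,0],[40,197,114,-0.17,0.007,0],[58,197,114,-0.17,0.007,0]]], "jaw": 0.8}}

```text
t: 4.47
tool_pos: [0.5284, 0.1901, 0.0615]
tool_rot: [-0.035, 0.707, 0.036, 0.705]
force: [0.4, -1.0, -1.2]
grip_width: 0.0751
```

Run:
```python
from h import *
from math import pi
o=get_obs();print(o["tool_pos"],o["force"])
print(to(.528,.193,.046,pi/2+.11,o))
cv2.imwrite("pics/s5.png",snapshot("scene")["frame"][120:280,150:400].repeat(3,0).repeat(3,1))
```

```text
[0.52843785 0.19008056 0.06154453] [ 0.381442   -0.95813335 -1.16608801]
(array([16.,  3., -0.]), array([-0.011, -0.002, -0.001]))
```

View pics/s5.png

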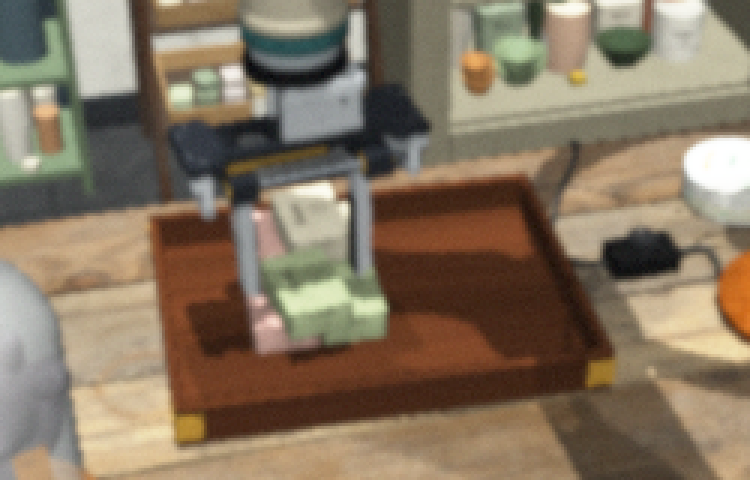

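Request:
{"fn": "servo_tool", "kwargs": {"rows": [[[8,3,0,-0.01,0,0],[15,3,0,-0.01,0,0],[15,3,0,-0.01,0,0]]]}}

```text
t: 4.77
tool_pos: [0.5247, 0.189, 0.0421]
tool_rot: [-0.039, 0.71, 0.037, 0.702]
force: [-0.4, -0.8, 0.3]
grip_width: 0.0753
```

Request:
{"fn": "servo_tool", "kwargs": {"rows": [[[0,0,0,0,0,0],[0,0,0,0,0,0],[0,0,0,0,0,0],[0,0,0,0,0,0]]], "jaw": 0.4, "grip_force": 15}}

```text
t: 5.1
tool_pos: [0.5251, 0.1891, 0.0428]
tool_rot: [-0.038, 0.71, 0.037, 0.703]
force: [-0.0, 0.0, 0.5]
grip_width: 0.0517
```

Run:
```python
from h import *
from math import pi
o=get_obs();print(o["tool_pos"],o["force"],o["grip_width"])
x,y=tray2w(-.058,-.103);ps=pi/2+PSI
for z in (.075,.022):print(to(x,y,z,ps,o))
```

```text
[0.52514683 0.18914317 0.04280911] [-0.01928469  0.03115779  0.50215148] 0.05171466374759859
(array([ -31., -142.,  -52.]), array([ 0.164, -0.01 ,  0.003]))
(array([  22., -141.,  -51.]), array([ 0.164, -0.01 ,  0.003]))
```

Request:
{"fn": "servo_tool", "kwargs": {"rows": [[[0,0,0,0,0,0],[-20,0,0,0,0,0],[-31,-15,-5,0.02,0,0],[-31,-50,-20,0.06,0,0],[-31,-85,-32,0.11,0,0],[-31,-115,-42,0.16,-0.01,0],[-31,-135,-50,0.16,-0.01,0],[-31,-142,-52,0.164,-0.01,0],[-31,-142,-52,0.164,-0.01,0]]]}}

```text
t: 5.85
tool_pos: [0.4886, 0.0404, 0.0748]
tool_rot: [0.02, 0.707, -0.023, 0.707]
force: [0.8, 0.6, -1.3]
grip_width: 0.05
```

Run:
```python
from h import *
from math import pi
o=get_obs();print(o["tool_pos"],o["force"],o["grip_width"])
x,y=tray2w(-.058,-.103);ps=pi/2+PSI
for z in (.018,):print(to(x,y,z,ps,o))
cv2.imwrite("pics/s6.png",snapshot("scene")["frame"][120:280,150:400].repeat(3,0).repeat(3,1))
```

```text
[0.48857468 0.04036766 0.07475346] [ 0.80286738  0.59202502 -1.33876403] 0.050008472457955054
(array([57.,  3.,  0.]), array([-0.003,  0.   ,  0.004]))
```

View pics/s6.png

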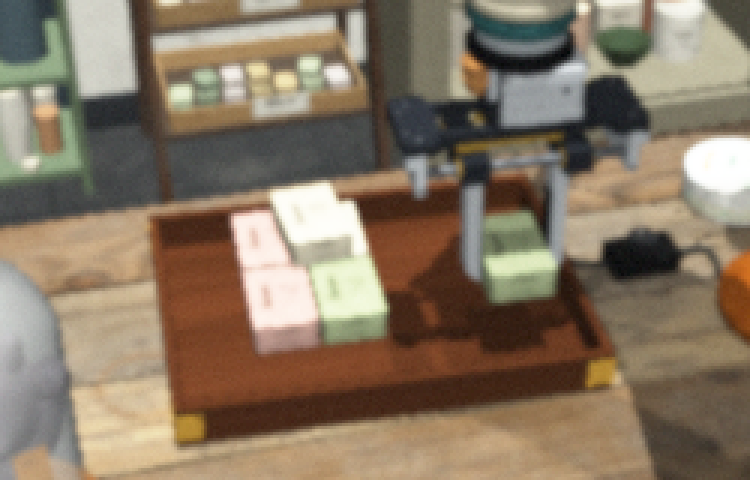

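Request:
{"fn": "servo_tool", "kwargs": {"rows": [[[25,3,0,0,0,0],[42,3,0,0,0,0],[50,3,0,0,0,0],[53,3,0,0,0,0],[54,3,0,0,0,0]]]}}

```text
t: 6.32
tool_pos: [0.4898, 0.0472, 0.0206]
tool_rot: [0.02, 0.706, -0.021, 0.707]
force: [-0.6, -0.5, -0.9]
grip_width: 0.0501
```

Request:
{"fn": "servo_tool", "kwargs": {"rows": [[[1,-2,0,0,0,0],[2,-2,0,0,0,0]]]}}

```text
t: 6.48
tool_pos: [0.4904, 0.0457, 0.0191]
tool_rot: [0.02, 0.706, -0.02, 0.708]
force: [0.0, -0.7, -1.3]
grip_width: 0.0501
```

Request:
{"fn": "servo_tool", "kwargs": {"rows": [[[0,0,0,0,0,0],[0,0,0,0,0,0],[0,0,0,0,0,0],[-30,0,0,0,0,0],[-60,0,0,0,0,0],[-62,0,0,0,0,0]]], "jaw": 0.8}}

```text
t: 6.98
tool_pos: [0.4928, 0.0466, 0.085]
tool_rot: [0.02, 0.704, -0.02, 0.71]
force: [0.1, 0.2, -0.4]
grip_width: 0.0752
```

Run:
```python
from h import *
from math import pi
o=get_obs();print(o["tool_pos"],o["force"],o["grip_width"])
for z in (.085,.046):print(to(.617,.171,z,pi/2+.055,o))
cv2.imwrite("pics/s7.png",snapshot("scene")["frame"][120:280,150:400].repeat(3,0).repeat(3,1))
```

```text
[0.49277379 0.04657643 0.08502295] [ 0.06002718  0.21358663 -0.39132267] 0.07523118565511067
(array([  1., 131., 117.]), array([-0.112,  0.009, -0.001]))
(array([ 40., 131., 117.]), array([-0.112,  0.009, -0.001]))
```

View pics/s7.png

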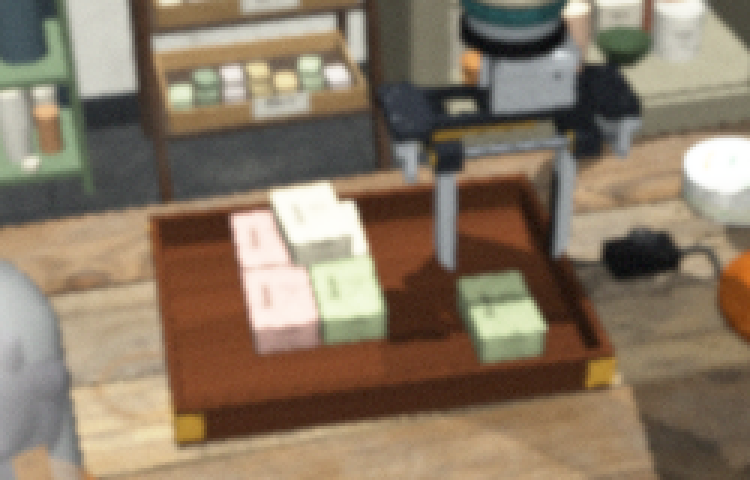

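Request:
{"fn": "servo_tool", "kwargs": {"rows": [[[-5,30,27,-0.03,0,0],[-5,58,52,-0.06,0,0],[-5,87,78,-0.09,0,0],[0,115,103,-0.11,0.009,0],[1,131,117,-0.112,0.009,0],[1,131,117,-0.112,0.009,0],[15,131,117,-0.112,0.009,0],[30,131,117,-0.112,0.009,0],[37,131,117,-0.112,0.009,0],[37,131,117,-0.112,0.009,0]]]}}

```text
t: 7.87
tool_pos: [0.6143, 0.1676, 0.0446]
tool_rot: [-0.02, 0.709, 0.018, 0.705]
force: [-0.3, 0.9, -0.2]
grip_width: 0.075
```

Request:
{"fn": "servo_tool", "kwargs": {"rows": [[[0,0,0,0,0,0],[0,0,0,0,0,0],[0,0,0,0,0,0],[0,0,0,0,0,0],[0,0,0,0,0,0]]], "jaw": 0.4}}

```text
t: 8.28
tool_pos: [0.6147, 0.1676, 0.0452]
tool_rot: [-0.02, 0.709, 0.018, 0.705]
force: [-0.3, -0.4, 0.6]
grip_width: 0.0499
```

Run:
```python
from h import *
from math import pi
o=get_obs();print(o["tool_pos"],o["force"],o["grip_width"])
x,y=tray2w(.058,-.103);ps=pi/2+PSI
for z in (.075,.022):print(to(x,y,z,ps,o))
cv2.imwrite("pics/s8.png",snapshot("scene")["frame"][120:280,150:400].repeat(3,0).repeat(3,1))
```

```text
[0.61466271 0.167627   0.04520811] [-0.254614   -0.40741259  0.56536003] 0.0499369205556868
(array([ -29., -131.,  -17.]), array([ 0.112, -0.005,  0.003]))
(array([  24., -131.,  -17.]), array([ 0.112, -0.005,  0.003]))
```

View pics/s8.png

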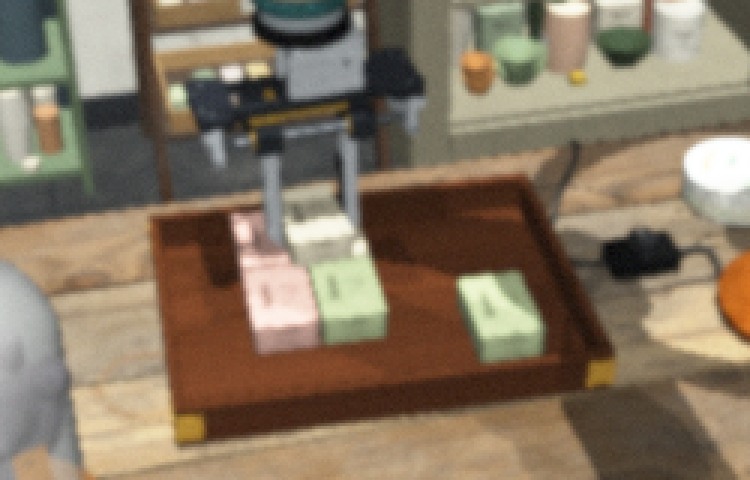

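Request:
{"fn": "servo_tool", "kwargs": {"rows": [[[-20,0,0,0,0,0],[-29,-20,-3,0.02,0,0],[-29,-50,-7,0.05,0,0],[-29,-80,-11,0.08,0,0],[-29,-108,-15,0.11,-0.005,0],[-29,-127,-17,0.112,-0.005,0],[-29,-131,-17,0.112,-0.005,0],[-29,-131,-17,0.112,-0.005,0],[-5,-131,-17,0.112,-0.005,0]]]}}

```text
t: 9.08
tool_pos: [0.6086, 0.0385, 0.0544]
tool_rot: [0.021, 0.704, -0.02, 0.71]
force: [-0.1, 0.6, -0.8]
grip_width: 0.0498
```

Run:
```python
from h import *
from math import pi
o=get_obs();print(o["tool_pos"],o["force"],o["grip_width"])
x,y=tray2w(.058,-.103);ps=pi/2+PSI
for z in (.020,):print(to(x,y,z,ps,o))
cv2.imwrite("pics/s9.png",snapshot("scene")["frame"][120:280,150:400].repeat(3,0).repeat(3,1))
```

```text
[0.60860755 0.03848567 0.05440798] [-0.11078181  0.64656237 -0.79569116] 0.04980532650856413
(array([34., -2., -4.]), array([ 0.   ,  0.008, -0.001]))
```

View pics/s9.png

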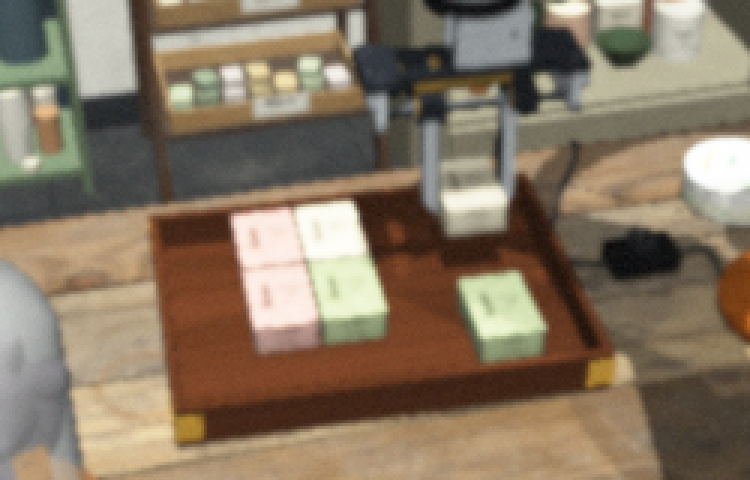

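Request:
{"fn": "servo_tool", "kwargs": {"rows": [[[15,-2,-4,0,0.008,0],[26,-2,-4,0,0.008,0],[31,-2,-4,0,0.008,0],[33,-2,-4,0,0.008,0],[33,-2,-4,0,0.008,0]]]}}

```text
t: 9.55
tool_pos: [0.6003, 0.0385, 0.016]
tool_rot: [0.019, 0.71, -0.019, 0.704]
force: [-0.2, 0.1, 2.8]
grip_width: 0.0499
```

Request:
{"fn": "servo_tool", "kwargs": {"rows": [[[0,0,0,0,0,0],[0,0,0,0,0,0],[0,0,0,0,0,0],[-30,0,0,0,0,0],[-50,10,0,0,0,0],[-50,40,0,0,0,0]]], "jaw": 0.8}}

```text
t: 10.05
tool_pos: [0.6057, 0.0736, 0.069]
tool_rot: [0.021, 0.708, -0.023, 0.705]
force: [1.5, 0.1, -0.6]
grip_width: 0.075
```

Run:
```python
from h import *
from math import pi
o=get_obs();print(o["tool_pos"],o["force"],o["grip_width"])
s=snapshot("side")
im=topdown(s,.40,.70,-.03,.33,2000,.032)
cv2.imwrite("pics/c32.png",im)
s=snapshot("scene")
im=topdown(s,.40,.70,-.03,.33,2000,.032)
cv2.imwrite("pics/d32.png",im)
```

```text
[0.605739   0.07355949 0.06902419] [ 1.50143381  0.1027008  -0.57093816] 0.07499471376586435
```

View pics/c32.png

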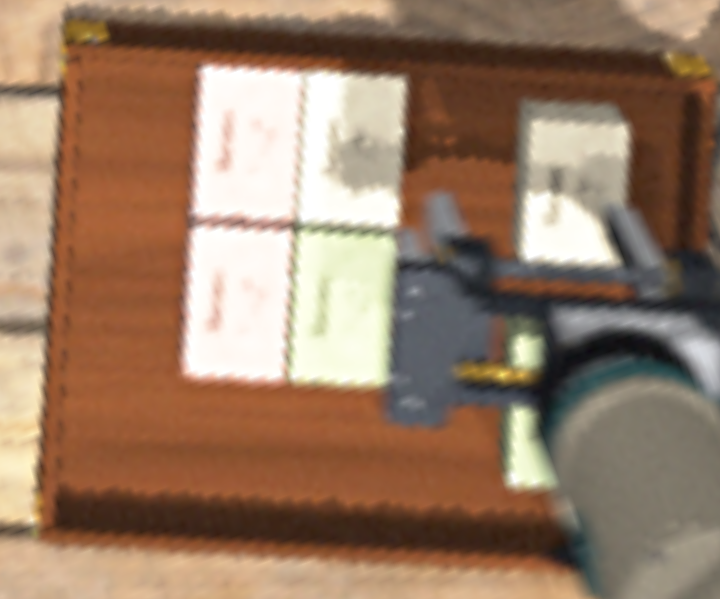

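View pics/d32.png

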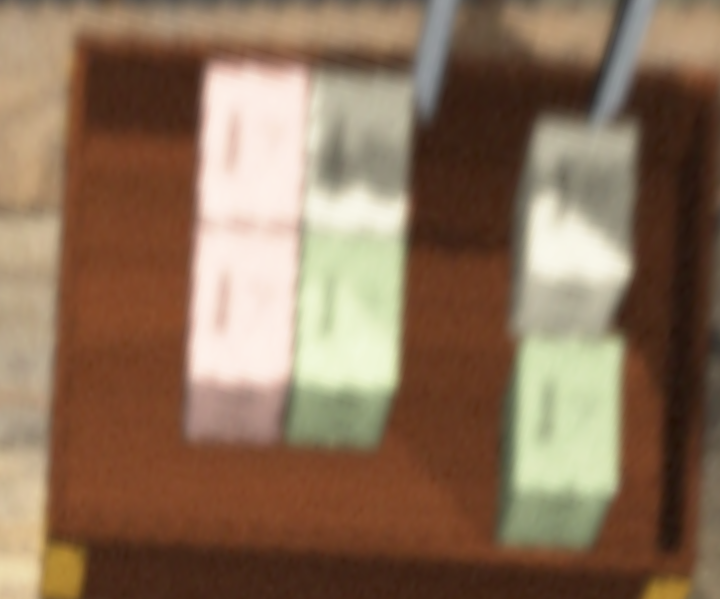

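Run:
```python
from h import *
from math import pi
o=get_obs()
for z in (.060,.045):print(to(.546,.158,z,pi/2+PSI,o))
for a in [(.6285,.2058),(.625,.1535),(.549,.21),(.546,.158)]: print(w2tray(*a))
```

```text
(array([  9.,  70., -61.]), array([ 0.009, -0.005, -0.006]))
(array([ 24.,  70., -61.]), array([ 0.009, -0.005, -0.006]))
[0.0717037 0.0675701]
[0.07124129 0.01515516]
[-0.00790608  0.06715463]
[-0.00788673  0.01506816]
```

Request:
{"fn": "servo_tool", "kwargs": {"rows": [[[0,20,-17,0,0,0],[0,40,-35,0.009,0,-0.006],[5,60,-52,0.009,-0.005,-0.006],[9,70,-61,0.009,-0.005,-0.006],[9,70,-61,0.009,-0.005,-0.006],[15,70,-61,0.009,-0.005,-0.006],[18,70,-61,0.009,-0.005,-0.006],[18,70,-61,0.009,-0.005,-0.006]]], "jaw": 0}}

```text
t: 10.82
tool_pos: [0.5468, 0.1559, 0.0495]
tool_rot: [0.021, 0.707, -0.022, 0.706]
force: [0.4, 0.4, -0.0]
grip_width: 0.025
```

Run:
```python
from h import *
from math import pi
o=get_obs();print(o["tool_pos"],o["force"],o["grip_width"])
for z in (.044,):print(to(.546,.158,z,pi/2+PSI,o))
cv2.imwrite("pics/s10.png",snapshot("scene")["frame"][120:280,150:400].repeat(3,0).repeat(3,1))
```

```text
[0.54682499 0.15593353 0.04954073] [ 0.44692739  0.3879832  -0.02265379] 0.025034943539663526
(array([ 6.,  2., -1.]), array([-0.002, -0.001,  0.001]))
```

View pics/s10.png

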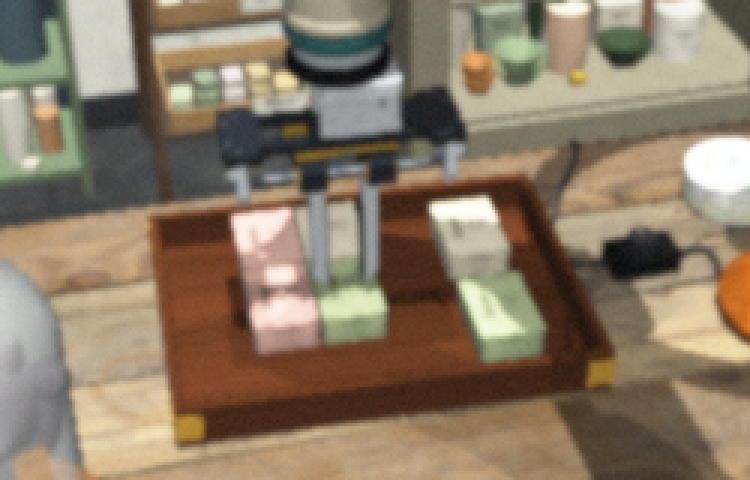

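Request:
{"fn": "servo_tool", "kwargs": {"rows": [[[2,2,-1,0,0,0],[4,2,-1,0,0,0],[6,2,-1,0,0,0],[7,2,-1,0,0,0]]]}}

```text
t: 11.2
tool_pos: [0.546, 0.158, 0.0426]
tool_rot: [0.021, 0.707, -0.022, 0.706]
force: [-0.5, 0.5, 0.5]
grip_width: 0.0005
```

Request:
{"fn": "servo_tool", "kwargs": {"rows": [[[1,0,0,0,0,0],[2,0,0,0,0,0]]]}}

```text
t: 11.37
tool_pos: [0.546, 0.1579, 0.0404]
tool_rot: [0.021, 0.707, -0.022, 0.706]
force: [-0.6, -1.5, -0.4]
grip_width: 0.0004
```

Request:
{"fn": "servo_tool", "kwargs": {"rows": [[[1,0,0,0,0,0],[1,0,0,0,0,0]]]}}

```text
t: 11.53
tool_pos: [0.5461, 0.1579, 0.0403]
tool_rot: [0.021, 0.707, -0.022, 0.707]
force: [-1.6, -1.2, 8.3]
grip_width: 0.0005
```

Request:
{"fn": "servo_tool", "kwargs": {"rows": [[[1,0,0,0,0,0],[1,0,0,0,0,0]]]}}

```text
t: 11.7
tool_pos: [0.5461, 0.1579, 0.0403]
tool_rot: [0.021, 0.707, -0.022, 0.707]
force: [-2.4, -0.9, 8.3]
grip_width: 0.0004
```

Request:
{"fn": "servo_tool", "kwargs": {"rows": [[[1.3,0,0,0,0,0],[1.4,-1,-3,0,0,0],[1.4,-2,-8,0,0,0],[1.4,-4,-14,0,0,0],[1.4,-6,-20,0,0,0],[1.4,-6,-20,0,0,0]]]}}

```text
t: 12.2
tool_pos: [0.5266, 0.154, 0.0403]
tool_rot: [0.021, 0.706, -0.022, 0.708]
force: [0.5, 0.3, 8.1]
grip_width: 0.0006
```

Run:
```python
from h import *
o=get_obs();print(o["tool_pos"],o["force"])
print(to(.495,.146,o["tool_pos"][2],np.pi/2+PSI,o))
cv2.imwrite("pics/s11.png",snapshot("scene")["frame"][120:280,150:400].repeat(3,0).repeat(3,1))
```

```text
[0.52664486 0.15398475 0.04027196] [0.49808201 0.28176517 8.05781935]
(array([ -0., -10., -31.]), array([-0.002,  0.003,  0.001]))
```

View pics/s11.png

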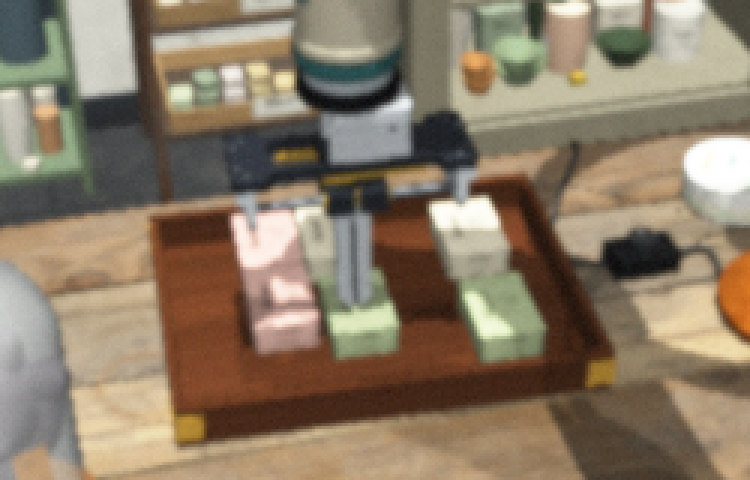

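Request:
{"fn": "servo_tool", "kwargs": {"rows": [[[1.4,-1,-3,0,0,0],[1.5,-3,-9,0,0,0],[1.5,-5,-16,0,0,0],[1.5,-8,-23,0,0,0],[1.5,-10,-29,0,0,0],[1.5,-11,-33,0,0,0],[1.5,-11,-33,0,0,0]]]}}

```text
t: 12.83
tool_pos: [0.4947, 0.1461, 0.0403]
tool_rot: [0.021, 0.704, -0.021, 0.709]
force: [0.4, 0.7, 10.5]
grip_width: 0.0003
```

Request:
{"fn": "servo_tool", "kwargs": {"rows": [[[-6,0,0,0,0,0],[-22,0,0,0,0,0],[-22,30,20,0,0,0],[-22,60,40,0,0,0]]]}}

```text
t: 13.17
tool_pos: [0.5384, 0.2023, 0.0637]
tool_rot: [0.021, 0.704, -0.022, 0.709]
force: [1.0, -0.6, -0.7]
grip_width: 0.0007
```

Run:
```python
from h import *
o=get_obs();print(o["tool_pos"],o["force"])
for z in (.055,.044):print(to(.549,.210,z,np.pi/2+PSI,o))
cv2.imwrite("pics/e32.png",topdown(snapshot("scene"),.40,.70,-.03,.33,2000,.032))
```

```text
[0.53844139 0.20226225 0.06374556] [ 1.04818196 -0.62412757 -0.71604118]
(array([ 9.,  8., 10.]), array([-0.004,  0.007,  0.001]))
(array([20.,  8., 10.]), array([-0.004,  0.007,  0.001]))
```

View pics/e32.png

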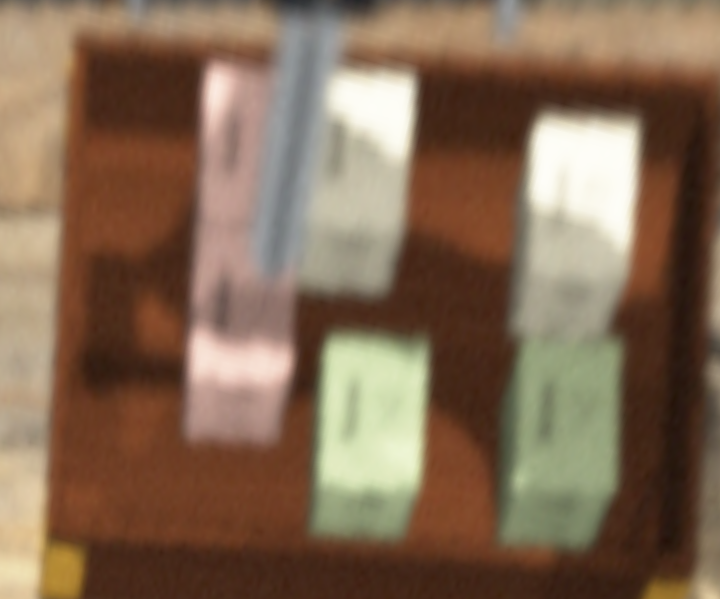

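Request:
{"fn": "servo_tool", "kwargs": {"rows": [[[7,5,6,0,0.007,0],[12,8,10,0,0.007,0],[17,8,10,0,0.007,0],[20,8,10,0,0.007,0],[22,8,10,0,0.007,0],[22,8,10,0,0.007,0]]]}}

```text
t: 13.72
tool_pos: [0.5537, 0.2189, 0.0422]
tool_rot: [0.024, 0.705, -0.017, 0.709]
force: [0.3, 0.5, -0.6]
grip_width: 0.0
```

Request:
{"fn": "servo_tool", "kwargs": {"rows": [[[1,0,0,0,0,0],[2,0,0,0,0,0],[2,0,0,0,0,0]]]}}

```text
t: 13.97
tool_pos: [0.5535, 0.2185, 0.0405]
tool_rot: [0.024, 0.705, -0.017, 0.709]
force: [0.1, 1.1, -0.6]
grip_width: 0.0005
```

Run:
```python
from h import *
o=get_obs();print(o["tool_pos"],o["force"])
x,y=o["tool_pos"][:2]
print(to(x-.048,y+.039,o["tool_pos"][2],np.pi/2+PSI,o))
```

```text
[0.55350178 0.2185148  0.04046255] [ 0.13170765  1.0827036  -0.58153698]
(array([  0.,  36., -50.]), array([ 0.   ,  0.005, -0.009]))
```

Request:
{"fn": "servo_tool", "kwargs": {"rows": [[[-2,-4,-2,0,0.005,-0.009],[-2,-8,-4,0,0.005,-0.009],[-1,-8,-4,0,0.005,-0.009],[0,-8,-4,0,0.005,-0.009]]]}}

```text
t: 14.3
tool_pos: [0.5491, 0.2103, 0.0404]
tool_rot: [0.021, 0.707, -0.021, 0.707]
force: [0.8, 0.6, -0.3]
grip_width: 0.0007
```

Request:
{"fn": "servo_tool", "kwargs": {"rows": [[[1,0,0,0,0,0],[1.3,0,0,0,0,0]]]}}

```text
t: 14.47
tool_pos: [0.5491, 0.2103, 0.0403]
tool_rot: [0.02, 0.706, -0.021, 0.707]
force: [-3.5, -0.8, 13.7]
grip_width: 0.0006
```

Run:
```python
from h import *
o=get_obs();print(o["tool_pos"],o["force"])
x,y=o["tool_pos"][:2]
print(to(x-.048,y+.039,o["tool_pos"][2],np.pi/2+PSI,o))
```

```text
[0.54909117 0.21032462 0.04027086] [-3.4950078  -0.82779398 13.66514231]
(array([ -0.,  36., -50.]), array([-0.   ,  0.001,  0.001]))
```

Request:
{"fn": "servo_tool", "kwargs": {"rows": [[[1.3,2,-3,0,0,0],[1.5,6,-8,0,0,0],[1.5,10,-14,0,0,0],[1.5,15,-20,0,0,0],[1.5,19,-27,0,0,0],[1.5,24,-33,0,0,0],[1.5,29,-40,0,0,0],[1.5,33,-46,0,0,0],[1.5,36,-50,0,0,0],[1.5,36,-50,0,0,0]]]}}

```text
t: 15.3
tool_pos: [0.5026, 0.2508, 0.0403]
tool_rot: [0.021, 0.705, -0.02, 0.709]
force: [0.3, 0.3, 11.1]
grip_width: 0.0007
```

Request:
{"fn": "servo_tool", "kwargs": {"rows": [[[-6,0,0,0,0,0],[-22,0,0,0,0,0],[-22,-15,30,0,0,0],[-22,-30,60,0,0,0],[-22,-36,90,0,0,0]]]}}

```text
t: 15.72
tool_pos: [0.5914, 0.207, 0.0631]
tool_rot: [0.02, 0.705, -0.021, 0.709]
force: [0.1, -0.4, -1.0]
grip_width: 0.0004
```

Run:
```python
from h import *
o=get_obs();print(o["tool_pos"],o["force"])
for z in (.055,.044):print(to(.6285,.206,z,np.pi/2+PSI,o))
cv2.imwrite("pics/f32.png",topdown(snapshot("scene"),.40,.70,-.03,.33,2000,.032))
```

```text
[0.59137006 0.20704655 0.06310555] [ 0.11510012 -0.39520092 -0.99798226]
(array([ 8.,  1., 37.]), array([0.   , 0.005, 0.001]))
(array([19.,  1., 37.]), array([0.   , 0.005, 0.001]))
```

View pics/f32.png

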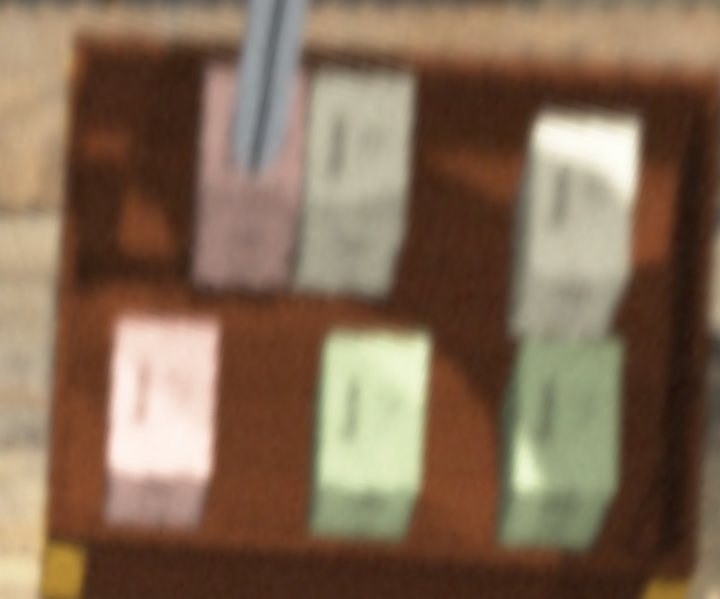

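Request:
{"fn": "servo_tool", "kwargs": {"rows": [[[3,0,14,0,0,0],[8,1,28,0,0.005,0],[12,1,37,0,0.005,0],[16,1,37,0,0.005,0],[19,1,37,0,0.005,0],[21,1,37,0,0.005,0],[21,1,37,0,0.005,0]]]}}

```text
t: 16.35
tool_pos: [0.6346, 0.2036, 0.0418]
tool_rot: [0.022, 0.705, -0.022, 0.709]
force: [-0.6, -0.6, 0.3]
grip_width: 0.0008
```

Run:
```python
from h import *
o=get_obs();print(o["tool_pos"],o["force"])
print(to(.6285,.206,.0405,np.pi/2+PSI,o))
```

```text
[0.63460233 0.20357177 0.04181938] [-0.64136766 -0.64587946  0.33870219]
(array([ 1.,  2., -6.]), array([-0.005,  0.005, -0.   ]))
```

Request:
{"fn": "servo_tool", "kwargs": {"rows": [[[0,1,-3,0,0.005,0],[0,2,-6,0,0.005,0],[1,2,-6,0,0.005,0],[1.2,2,-6,0,0.005,0]]]}}

```text
t: 16.68
tool_pos: [0.6283, 0.2063, 0.0408]
tool_rot: [0.022, 0.707, -0.022, 0.707]
force: [-0.3, -0.3, -1.0]
grip_width: 0.0002
```

Request:
{"fn": "servo_tool", "kwargs": {"rows": [[[1,0,0,0,0,0],[1.3,0,0,0,0,0]]]}}

```text
t: 16.85
tool_pos: [0.6286, 0.2062, 0.0404]
tool_rot: [0.022, 0.706, -0.022, 0.707]
force: [-1.3, -0.5, 7.7]
grip_width: 0.0006
```

Run:
```python
from h import *
o=get_obs();print(o["tool_pos"],o["force"])
x,y=o["tool_pos"][:2]
print(to(x-.012,y+.036,o["tool_pos"][2],np.pi/2+PSI,o))
```

```text
[0.62863583 0.20622548 0.04039259] [-1.28654777 -0.4682231   7.67017242]
(array([ -0.,  35., -14.]), array([-0.004,  0.001,  0.   ]))
```

Request:
{"fn": "servo_tool", "kwargs": {"rows": [[[1.5,2,-1,0,0,0],[1.6,6,-3,0,0,0],[1.6,12,-5,0,0,0],[1.6,18,-8,0,0,0],[1.6,24,-10,0,0,0],[1.6,30,-12,0,0,0],[1.6,35,-14,0,0,0],[1.6,35,-14,0,0,0],[1.6,35,-14,0,0,0]]]}}

```text
t: 17.6
tool_pos: [0.618, 0.2434, 0.0404]
tool_rot: [0.023, 0.705, -0.021, 0.708]
force: [-0.3, 0.7, 6.2]
grip_width: 0.0007
```

Request:
{"fn": "servo_tool", "kwargs": {"rows": [[[-6,0,0,0,0,0],[-22,0,0,0,0,0],[-22,-30,2,0,0,0],[-22,-60,4,0,0,0],[-22,-84,6,0,0,0],[-22,-84,6,0,0,0],[-12,-84,6,0,0,0]]]}}

```text
t: 18.18
tool_pos: [0.6206, 0.1574, 0.0537]
tool_rot: [0.024, 0.704, -0.023, 0.709]
force: [0.3, 0.2, 0.5]
grip_width: 0.0001
```

Run:
```python
from h import *
o=get_obs();print(o["tool_pos"],o["force"])
for z in (.042,):print(to(.625,.1535,z,np.pi/2+PSI,o))
cv2.imwrite("pics/g32.png",topdown(snapshot("scene"),.40,.70,-.03,.33,2000,.032))
```

```text
[0.62061799 0.15736173 0.05374327] [0.25625974 0.24184005 0.48436486]
(array([12., -4.,  5.]), array([-0.008,  0.007, -0.002]))
```

View pics/g32.png

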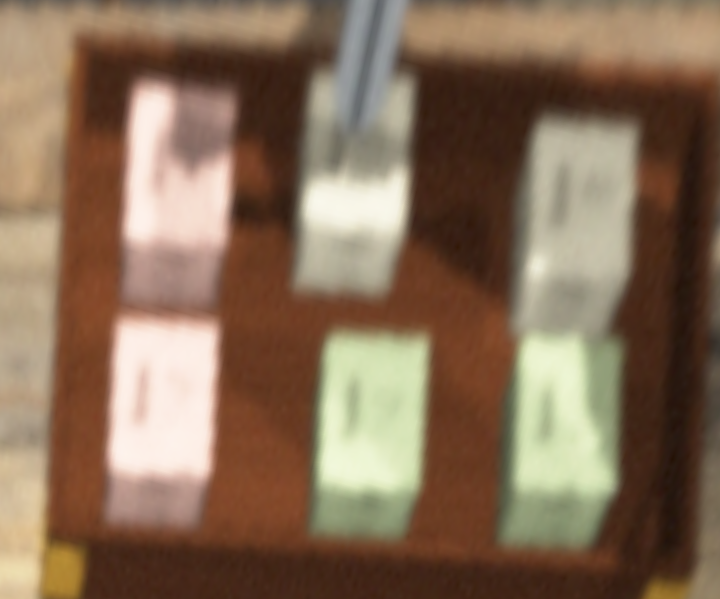

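Request:
{"fn": "servo_tool", "kwargs": {"rows": [[[4,-2,2,0,0.007,0],[8,-4,5,0,0.007,0],[11,-4,5,0,0.007,0],[12,-4,5,0,0.007,0],[12,-4,5,0,0.007,0]]]}}

```text
t: 18.65
tool_pos: [0.6239, 0.1551, 0.0403]
tool_rot: [0.023, 0.708, -0.022, 0.706]
force: [-2.7, -1.9, 12.1]
grip_width: 0.0004
```

Request:
{"fn": "servo_tool", "kwargs": {"rows": [[[1,0,0,0,0,0],[2,0,0,0,0,0],[2,0,0,0,0,0]]]}}

```text
t: 18.9
tool_pos: [0.6244, 0.1555, 0.0403]
tool_rot: [0.022, 0.707, -0.022, 0.706]
force: [-3.7, -3.0, 16.8]
grip_width: 0.0007
```

Request:
{"fn": "servo_tool", "kwargs": {"rows": [[[1.6,-1,-1,0,0,0],[1.5,-4,-3,0,0,0],[1.5,-8,-7,0,0,0],[1.5,-12,-10,0,0,0],[1.5,-16,-13,0,0,0],[1.5,-16,-13,0,0,0]]]}}

```text
t: 19.4
tool_pos: [0.6121, 0.1423, 0.0403]
tool_rot: [0.023, 0.706, -0.02, 0.708]
force: [1.2, -0.2, 8.4]
grip_width: 0.0006
```

Request:
{"fn": "servo_tool", "kwargs": {"rows": [[[-6,0,0,0,0,0],[-22,0,0,0,0,0],[-50,0,0,0,0,0],[-80,0,-30,0,0,0],[-100,0,-70,0,0,0],[-110,0,-110,0,0,0],[-110,0,-150,0,0,0],[-110,0,-180,0,0,0]]]}}

```text
t: 20.07
tool_pos: [0.4292, 0.1534, 0.1507]
tool_rot: [0.022, 0.706, -0.02, 0.708]
force: [-0.0, -0.2, 0.8]
grip_width: 0.0005
```

Run:
```python
from h import *
o=get_obs();print(o["tool_pos"],o["force"])
for n in ("scene","side"):
    s=snapshot(n); im=topdown(s,.40,.70,-.03,.33,2000,.032)
    for i,(a,b) in enumerate([(-.058,-.103),(-.058,0),(-.058,.103),(.058,-.103),(.058,0),(.058,.103)]):
        x,y=tray2w(a,b); c=(int((.33-y)*2000),int((.70-x)*2000)); cv2.circle(im,c,4,(255,0,0),-1)
        box=[tray2w(a+da,b+db) for da,db in((.0375,.025),(.0375,-.025),(-.0375,-.025),(-.0375,.025))]
        cv2.polylines(im,[np.array([[(.33-q[1])*2000,(.70-q[0])*2000] for q in box],np.int32)],True,(255,0,0),1)
    cv2.imwrite(f"pics/z_{n}32.png",im)
```

```text
[0.42924608 0.1534152  0.15074748] [-0.00728838 -0.1896229   0.82592768]
```

View pics/z_scene32.png

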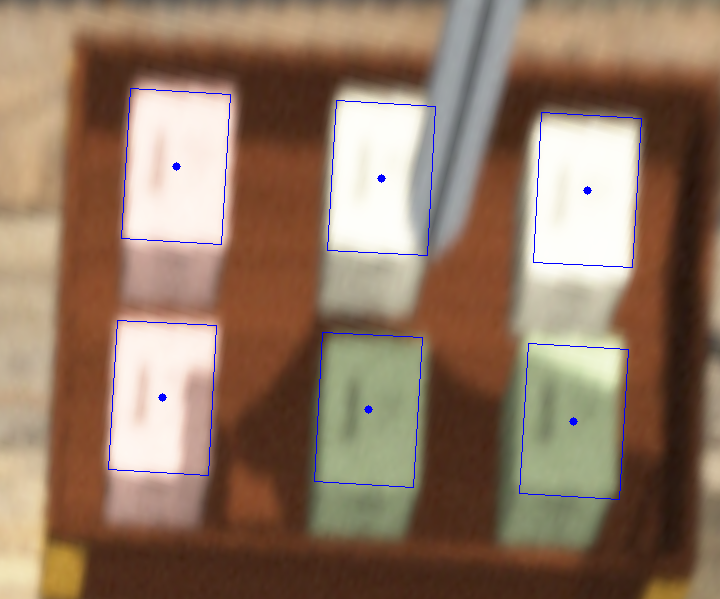

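View pics/z_side32.png

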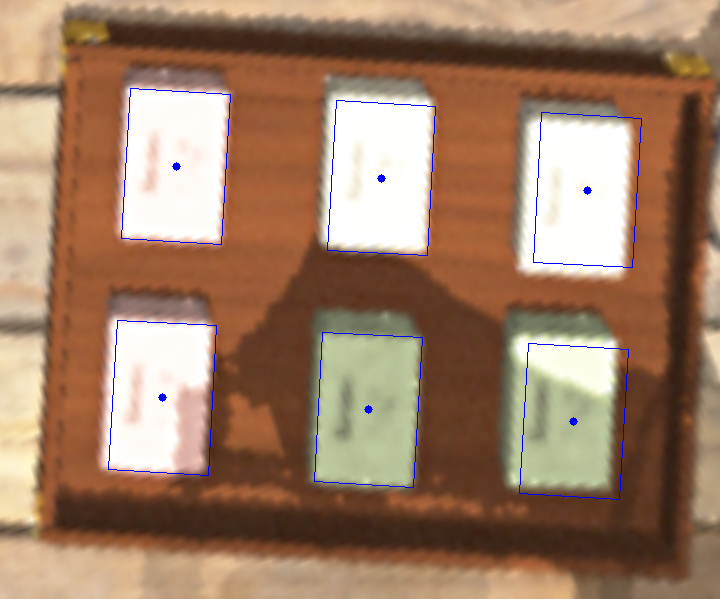

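Run:
```python
from h import *
from plant import ticket
X=cloud(snapshot("side"))
for a,b in [(-.058,-.103),(-.058,0),(-.058,.103),(.058,-.103),(.058,0),(.058,.103)]:
    x,y=tray2w(a,b); m=(abs(X[...,0]-x)<.018)&(abs(X[...,1]-y)<.015)
    A=X[m]; c,_,_,_=np.linalg.lstsq(np.c_[A[:,:2],np.ones(len(A))],A[:,2],rcond=None); print(len(A),np.median(A[:,2]).round(4),c[:2].round(3))
ticket.sign_off(); print(get_obs()["t"])
```

```text
118 0.0306 [-12.148   0.64 ]
221 0.0338 [-24.252   6.72 ]
144 0.0308 [-7.717 -0.012]
156 0.0293 [ 1.515 -2.269]
167 0.0304 [-0.811  0.853]
169 0.0306 [ 1.873 -1.245]
the job is handed in; nothing more can be done
the job is handed in; nothing more can be done
```

The six bars now lie in two rows of three, one on each sixth of the tray floor, and the job is handed in (about 20 s on the robot's clock, limit 67 s). The hand-in reports no verdict.

I picked up the two top bars by their sides and set them in the right-hand column. The four bars below were dragged to their sixths with the closed fingertips, pressing about 8 to 17 N.

**Last checks before handing in:**
- **Position:** rectified top views from both fixed cameras show every bar within about 10 mm of its sixth's centre, lengthways across the tray. There are clear gaps between all of them.
- **Height:** depth readings at the six centres gave median bar tops of 29 to 34 mm against the expected 32 mm, so every bar is in the single layer.
- **Tilt:** this check failed. I fitted a plane to each bar's top to measure its tilt, but the slopes came out as nonsense, from 1.5 up to 24 where about 0 was expected. The likely cause is stray points from the arm and bar edges in the fit. That the bars lie flat therefore rests on the pictures and the heights.
- **Bystanders:** I did not measure the dog, the pot or the ball again at the end. The robot never went near the dog or the ball, and passed the lamp and pot on the robot's side. No contact force showed on the way.

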